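# Set a stretcher frame against the flip stop of a stapling jig

## Task

First flip the red stop flag fully down across the track of the stapling jig, leaving the yellow flag up. Then take the small wooden frame off the two-pronged display stand by lifting it over the upturned tips, and stand it upright in the jig's track, at least 3 cm short of the red flag. Finally slide it gently along the track until its end touches the red flag, let go, and do not move the pot, the bottle or the stamp or tip the frame over.

Things in the scene. Friction and masses are not known exactly. Their poses are not given: they have to be found in the camera images.
- jig: Stapling jig, fixed: plywood base 120 (x) x 360 (y) x 12 mm with an aluminium track along its y axis at x = 0, open at both ends. Track floor 12 mm above the bench; walls 19 mm apart, 36 mm high, with lips flaring out to 42 mm height (mouth 33 mm wide). Origin: centre of the underside; z up; +y points to the stops' end. Both flags leave the track's -y half free.
- red_stop: Red flip stop, fixed on the +x wall of the track, nearer or farther than the yellow one: dark steel block with hinge ears (34 mm along the track, x 25 to 47 mm, 60 mm high) carrying the red flag. Origin: on the track's centre line, at bench height, under the middle of the flag's width; axes as the jig's.
- red_hinge (a point): Hinge axis of the red flag, at the middle of its width: x = 36 mm, y = 0, height 53 mm in red_stop's frame; the axis runs along the track (y).
- red_line (a point): Point on the track floor (12 mm height), on the track's centre line, below the red flag's face that meets the frame when down (12 mm to the -y side of red_stop's origin). Axes as the jig's.
- red_flag (a joint): Angle of the red flag, a flat bar 24 mm wide (along the track), 8 mm thick, reaching 84 mm from its hinge axis. 0 = fully down, level across the track at heights 49 to 57 mm (end stop); 1.57 = upright; up to 2.2 = leaning away from the track to the jig's +x. Hinge friction about 0.08 N m, no spring: it stays where it is left. Starts at 1.3 to 2.0.
- yellow_hinge (a point): Hinge axis of the yellow flag, a stop of the same shape on the same wall of the track, 80 to 120 mm from the red one along the track.
- yellow_flag (a joint): Angle of the yellow flag, as for the red one; starts at 1.65 to 2.0 and is to be left up.
- stand: Display stand, fixed: steel foot 170 x 130 x 10 mm (x -135 to 35 mm), upright plywood plate 110 mm wide, x 2 to 18 mm, top at 165 mm. Two level steel prongs, 8 mm diameter, stick out to the stand's -x, at y = -30 and +30 mm, upper side at 160 mm height, to x = -130 mm, where the tips turn up. Origin: on the bench, below the root of the prongs; z up.
- prong_tips (a point): Midway between the two upturned prong tips, 4 mm below their tops: x = -138 mm, y = 0, height 176 mm in the stand's frame. With their thickness the tips reach to x = -142 mm and 180 mm height.
- frame_center (a point): Centre of the loose wooden frame, open in the middle: 150 wide (its y), 120 tall (z), 16 mm thick (x), bars 22 mm wide, about 0.16 kg. It hangs upright by its top bar on both prongs, across them, 80 to 95 mm out from the stand's origin, and may go in the track either way round. Standing in the track this point is 60 mm above the floor and 75 mm from the end that meets the flag.
- wax_pot: Bystander: wax pot with lid, 128 mm diameter, 118 mm tall, loose. Origin: centre of its underside.
- dye_bottle: Bystander: blue dye bottle, 60 mm diameter, 150 mm tall, loose. Origin: centre of its underside.
- stamp: Bystander: copper printing stamp, 75 x 95 mm, with a wooden bow handle up to 65 mm height, loose. Origin: centre of its underside.
There are look-alikes about, which are no part of the job. Of the things shaped like the part that bears frame_center, the wooden one is meant.

How it is judged:
By the outcome, as a careful person would: the job done as asked, in the order asked, and still so for the second after the job is handed in, with the robot touching nothing.
It also fails if it takes over 72 s, if anything falls off the work surface, if the arm or the gripper's body presses on something with over 40 N, if the wrist force passes 120 N, or if a joint passes its speed limit or range.

## Robot

A 6-joint arm with a two-finger parallel gripper is mounted at the origin on the work surface. World frame = base frame: x ahead of the robot, y to its left, z up, the work surface at z = 0. Lengths are in mm, angles in rad, forces in N, time in s.
With the tool pointing down it reaches from about 400 to 925 mm from the base axis. Payload 12.5 kg.
Tool frame: the origin (TCP) lies on the front face of the gripper's body, between the roots of the fingers; the fingertips stand 78 mm ahead of it and the grasp point (between the pads) lies 59 mm ahead of it (env.nose_length is the distance from the TCP to the fingertips, in mm); z points along the fingers, y is the line along which they close (so a half turn about z gives the same grasp; the last joint's range is limited). The gripper opens to 95 mm and grips with 3 to 60 N. Pads are 20 mm wide; open, the fingers measure 119 mm over their backs; the gripper's body (75 mm by 180 mm) begins 59 mm behind the grasp point.
Start: joints at [-0.106, 0.491, 1.559, -0, 1.092, -0.106], TCP at [625.01, 0.022, 292.261] pointing down, gripper open.
Joint ranges: [-3.1, 3.1], [-0.84, 2.19], [0.05, 2.79], [-1.13, 4.28], [0.06, 2.93], [-2.69, 2.69]. Speed limits (rad/s): [2.22, 2.22, 2.79, 3.14, 3.14, 3.14].

## Interface

Orientations are given as [roll, pitch, yaw] about the fixed x, y, z axes, in that order (R = Rz(yaw) Ry(pitch) Rx(roll)).
In Python, from cell import env gives the robot as it stands.
- The arm moves only by the tool jog_arm, never from a script. Its argument "motion" is a list of rows, each a list of 7 numbers: the turn, a rotation vector about the tool's x, y, z in degrees, then the shift along the tool's x, y, z in mm, then the finger opening in mm, from 0 to 95.1. In form: [[wx, wy, wz, x, y, z, hand], ...]. A call has 1 to 10 rows; each row shifts and turns the commanded pose from where the row before left it, along the tool's axes as they then stand; what a row does not reach is not made up. A row lasts 1/8 s, in which the tool goes at most 62.5 mm and 10.7 degrees, less where a joint would pass 70% of its speed; a pose out of reach is approached as far as the arm can. A call is refused whole if a number of a shift passes 62.5 or a number of a turn 10.7, either way. A call with a gripper value outside its range is refused whole. The fingers move at their own pace and stop on an object; the grip force is fixed at half the most. Time passes only in rows, so rows that do not move let the fingers close. It gives the time, the measured TCP pose, the force, the opening and the grip force at its end, in the units of the state.
- env.state(): the state, without advancing time (a new reading comes with each control period).
- env.read_camera(name): name is "scene" or "side" or "wrist"; returns a dict with "color" (420x560x3 uint8, red, green, blue), "z_map" (420x560 float32, mm along the optical axis (not along the pixel's ray), 0 where there is no reading), "camera_matrix" (3x3 intrinsics, pixels), "k1" (the pictures are not rectified: a ray, as slopes to the right and down, at radius r is drawn at 1 + k1 r^2 times it, then the intrinsics apply), "world_to_cam" (4x4, takes a point from world to camera coordinates). Camera axes: x right, y up, looking along -z (the intrinsics and any distortion apply to the point x, -y, -z); pixel columns grow to the right and rows downward; lengths in mm; the calibration is good to about 2 mm. A picture is of the moment at which its call begins.
- env.job_done(): hands the job in; it is judged then, once.
Trained networks look in the newest picture that a camera, given by its name, has taken for a name from the list of things; names that differ only in an ending like _2 or _b are one class to them, and where a whole thing is asked for, a point or a joint stands for the part that bears it (a point fixed in the world has none). Each returns a list of dicts, best first, with "score" (0 to 1); they miss things now and then, are a little off and sometimes report something else, mostly with a low value. They report only what shows in the picture. A call takes as long as a camera call. They do not tell look-alikes from the thing itself.
- env.recognise(camera, thing): "location" ([column, row] in pixels, amid what is visible of it).
The state is a dict: "t": time; "joints": joint angles; "qvel": joint speeds; "tau": joint torques, N m; "eef_pos": TCP position; "tcp_rot": TCP orientation; "ft_force": force on the tool from outside, world axes, zero at the start; "moment": the same for the moment, N m; "opening": opening from 0.0 (shut) to 1.0 (fully open); "grip_force": force on a finger pad.
Only numpy, scipy, OpenCV 4.12 (cv2) and the standard library are available. Lean on these libraries where they do the work, as an engineer would, in place of code of your own. Each camera call takes 0.05 s, during which the arm holds its last target. There are 200 camera calls.

## Working session

There is one attempt and no reset: what is moved stays moved. The work goes in short steps, Python scripts to look and compute and a tool call to move; the robot and the scene stay as the last step left them, time stands still between calls to the robot, and variables do not carry over. Pictures are saved under pics/ and viewed, at most 10 in all, crops included, and the job is handed in when it is done.

Besides the shell and the picture viewer there is one more tool, called as name(argument=value, ...) on one line, values as JSON. jog_arm: Moves the arm, as the interface text tells. Its arguments: {"type":"object","properties":{"motion":{"type":"array"}},"required":["motion"]}

```bash
mkdir -p pics
cat > h.py <<'E'
import numpy as np, cv2
from cell import env
def cam(n):
    d=env.read_camera(n); return d
def pts(d):
    K=np.array(d["camera_matrix"]);z=d["z_map"];h,w=z.shape
    u,v=np.meshgrid(np.arange(w),np.arange(h))
    p=cv2.undistortPoints(np.stack([u,v],-1).reshape(-1,1,2).astype(float),K,np.array([d["k1"],0,0,0.]))
    p=p.reshape(h,w,2)
    c=np.stack([p[...,0]*z,-p[...,1]*z,-z,np.ones_like(z)],-1)
    T=np.linalg.inv(np.array(d["world_to_cam"]))
    P=(c@T.T)[...,:3]; P[z<=0]=np.nan
    return P
def save(d,n,crop=None,s=1):
    im=d["color"][...,::-1]
    if crop: a,b,c,e=crop; im=im[b:e,a:c]
    cv2.imwrite("pics/"+n,cv2.resize(im,None,fx=s,fy=s,interpolation=cv2.INTER_CUBIC))
E
python3 - <<'E'
from h import *
for n in("scene","side"):
    d=cam(n);save(d,n+".png",s=1.4);np.savez(n+".npz",P=pts(d),c=d["color"])
    for t in["jig","red_flag","yellow_flag","red_stop","stand","prong_tips","frame_center","wax_pot","dye_bottle","stamp"]:
        print(n,t,[(np.round(r["location"]),round(r["score"],2),np.round(pts_[int(r["location"][1]),int(r["location"][0])]) ) for r in env.recognise(n,t)[:3] for pts_ in [np.load(n+".npz")["P"]]])
E
```

```text
scene jig [(array([275., 250.]), 0.87, array([575.,   2.,  37.])), (array([293., 248.]), 0.61, array([603.,  46.,  70.])), (array([114., 239.]), 0.54, array([ 625., -376.,   98.]))]
scene red_flag [(array([344., 244.]), 0.81, array([606., 167.,  92.]))]
scene yellow_flag [(array([294., 244.]), 0.81, array([606.,  49.,  88.])), (array([338., 255.]), 0.29, array([nan, nan, nan]))]
scene red_stop [(array([343., 253.]), 0.69, array([612., 166.,  69.]))]
scene stand [(array([115., 239.]), 0.62, array([ 623., -374.,   97.]))]
scene prong_tips [(array([115., 241.]), 0.9, array([ 625., -373.,   89.]))]
scene frame_center [(array([162., 160.]), 0.96, array([ 275., -372.,  103.])), (array([128., 190.]), 0.85, array([ 521., -366.,  164.])), (array([219., 170.]), 0.79, array([ 334., -181.,  114.]))]
scene wax_pot [(array([443., 258.]), 0.86, array([649., 376., 102.]))]
scene dye_bottle [(array([214., 272.]), 0.66, array([ 710., -118.,   88.]))]
scene stamp [(array([288., 221.]), 0.72, array([455.,  25.,  30.]))]
side jig [(array([267., 224.]), 0.95, array([548.,  45.,  19.]))]
side red_flag [(array([232., 225.]), 0.67, array([600., 173.,  98.]))]
side yellow_flag []
side red_stop [(array([232., 234.]), 0.68, array([604., 168.,  60.]))]
side stand [(array([304., 156.]), 0.98, array([ 593., -392.,   10.])), (array([229., 233.]), 0.23, array([613., 171.,  63.]))]
side prong_tips [(array([305., 155.]), 0.83, array([ 594., -395.,   13.])), (array([297., 231.]), 0.45, array([438.,  45.,  32.]))]
side frame_center [(array([348., 198.]), 0.72, array([ 334., -131.,   75.])), (array([324., 138.]), 0.64, array([ 506., -345.,  144.]))]
side wax_pot [(array([193., 285.]), 0.7, array([580., 429., 101.]))]
side dye_bottle [(array([247., 179.]), 0.69, array([679., -77.,  81.]))]
side stamp [(array([306., 153.]), 0.72, array([ 595., -418.,    8.])), (array([297., 233.]), 0.63, array([439.,  52.,  33.]))]
```

View pics/scene.png

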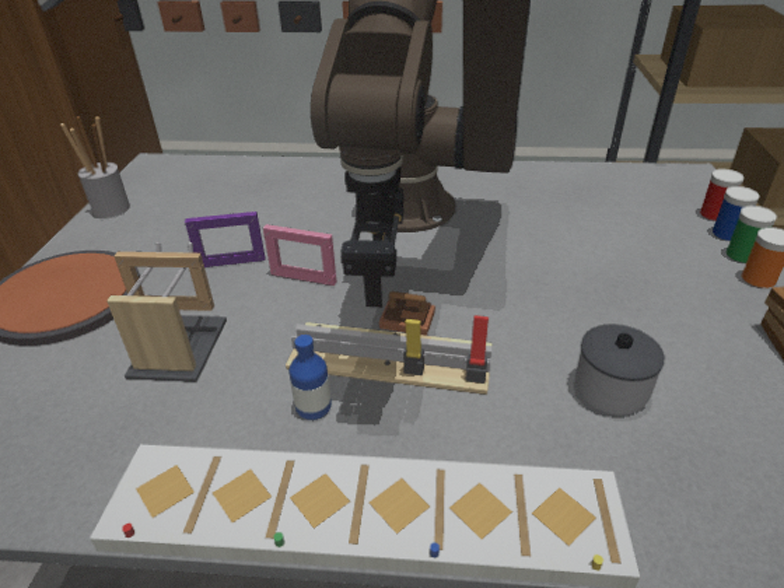

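View pics/side.png

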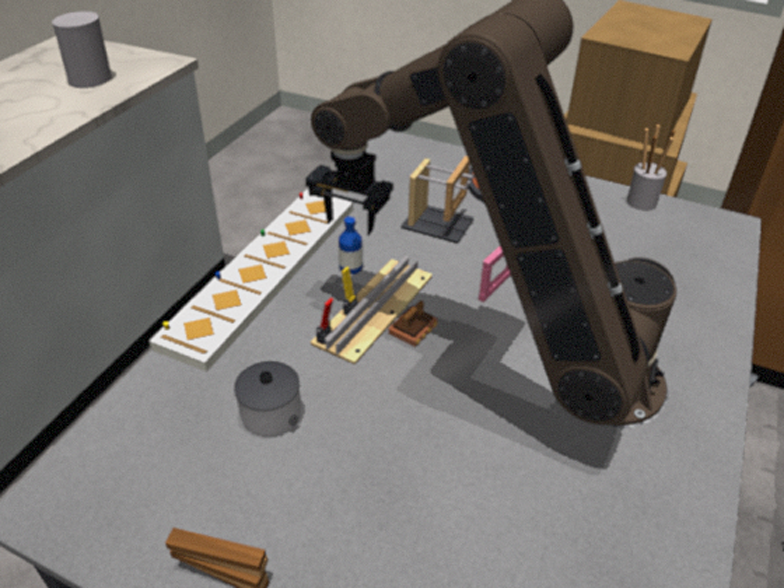

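The scene shows three frame-like candidates, in raw pixels: purple frame (160,170), pink frame (214,182) and the wooden frame hanging on the prongs (117,200). By the description I choose the wooden one. The red flag is at (344,244), the outer one, and the yellow flag is at (294,244).

Run:
```python
from h import *
f=np.load("scene.npz");P=f["P"];c=f["c"].astype(int)
from scipy.spatial.transform import Rotation as R
s=env.state();print(s["eef_pos"],s["tcp_rot"])
def box(m,l):
    q=P[m];print(l,len(q),np.round(np.nanpercentile(q,[2,50,98],0)).tolist());return q
X,Y,Z=P[...,0],P[...,1],P[...,2]
r,g,b=c[...,0],c[...,1],c[...,2]
red=(r>120)&(g<60)&(X>500)&(X<700)&(abs(Y-160)<60);q=box(red,"red")
yel=(r>120)&(g>100)&(b<60)&(X>500)&(X<700)&(Y>0)&(Y<100);q=box(yel,"yel")
# walls
w=(Z>33)&(Z<46)&(X>480)&(X<640)&(Y>-170)&(Y<200)
q=box(w,"wall")
w=(Z>6)&(Z<18)&(X>480)&(X<680)&(Y>-190)&(Y<250);q=box(w,"base")
print(np.round(cv2.boxPoints(cv2.minAreaRect(q[:,:2].astype(np.float32)))),cv2.minAreaRect(q[:,:2].astype(np.float32)))
w=(Z>60)&(Z<200)&(X>400)&(X<580)&(Y<-270)&(Y>-470)&(r>g+15);q=box(w,"frame")
q=q[q[:,2]>100]
for k in range(2):
    A=np.polyfit(q[:,1],q[:,0],1);e=q[:,0]-np.polyval(A,q[:,1]);q=q[abs(e)<12]
print("frame x=f(y)",A,q[:,1].min(),q[:,1].max(),e.std())
w=(Z>60)&(Z<200)&(X>580)&(X<700)&(Y<-270)&(Y>-470)&(r>g+15);q=box(w,"plate")
q=q[q[:,2]<160];A=np.polyfit(q[:,1],q[:,0],1);print(A)
d=cam("wrist");save(d,"w0.png",s=1.2)
np.savez("wrist.npz",P=pts(d),c=d["color"])
save(dict(color=f["c"]),"crop.png",(60,140,220,290),4)
```

```text
[ 6.25008816e+02 -8.61148116e-03  2.92271368e+02] [3.14149529e+00 2.47523555e-05 1.57076225e+00]
red 279 [[595.0, 152.0, 55.0], [605.0, 162.0, 97.0], [617.0, 172.0, 133.0]]
yel 26 [[602.0, 43.0, 53.0], [607.0, 54.0, 58.0], [617.0, 62.0, 135.0]]
wall 1078 [[529.0, -162.0, 33.0], [560.0, 14.0, 39.0], [622.0, 179.0, 45.0]]
base 2001 [[485.0, -167.0, 7.0], [596.0, 15.0, 13.0], [634.0, 177.0, 17.0]]
[[ 478.  190.]
 [ 482. -177.]
 [ 679. -175.]
 [ 675.  192.]] ((578.4060668945312, 7.618194580078125), (196.9167022705078, 367.20758056640625), 0.6835159063339233)
frame 935 [[506.0, -467.0, 68.0], [519.0, -378.0, 166.0], [523.0, -329.0, 184.0]]
frame x=f(y) [-2.16327914e-02  5.09506672e+02] -469.85973974414185 -327.02757245856856 3.7393085011253717
plate 40 [[607.0, -445.0, 137.0], [618.0, -409.0, 165.0], [626.0, -343.0, 167.0]]
[-1.06753031e-01  5.78047525e+02]
```

View pics/crop.png

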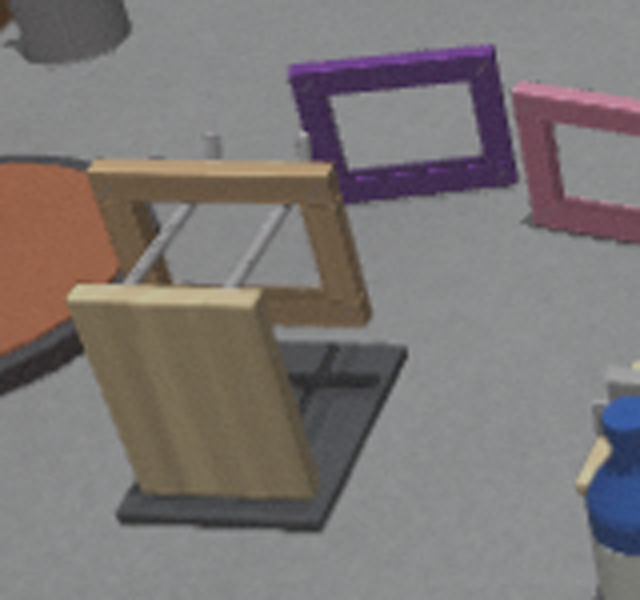

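View pics/w0.png

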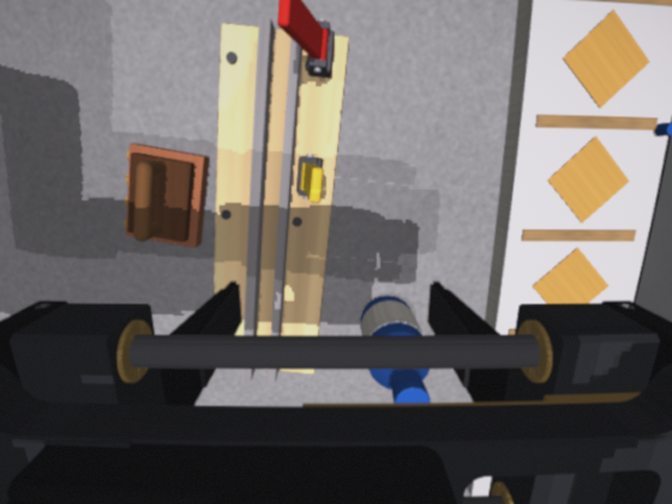

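The crop shows the wooden frame hanging on both prongs. The wrist view shows the jig axis running almost along world y, with the red flag at (300,35) and the yellow flag at (312,185) in the 1.2x picture.

Run:
```python
from h import *
f=np.load("wrist.npz");P=f["P"];c=f["c"].astype(int)
X,Y,Z=P[...,0],P[...,1],P[...,2]
r,g,b=c[...,0],c[...,1],c[...,2]
reg=(X>470)&(X<660)&(Y>-150)&(Y<230)
hsv=cv2.cvtColor(f["c"],cv2.COLOR_RGB2HSV).astype(int)
base=reg&(Z>7)&(Z<17)&(hsv[...,0]>12)&(hsv[...,0]<32)&(hsv[...,1]>60)
n,l=cv2.connectedComponents(base.astype(np.uint8))
for y in range(-60,190,30):
    m=base&(abs(Y-y)<4); w=reg&(abs(Y-y)<4)&(Z>36)&(Z<46)&(X<620)
    print(y,"base",np.round(np.percentile(X[m],[1,99]),1) if m.sum() else 0,"lips",np.round(np.sort(X[w])[[0,-1]],1) if w.sum() else 0, w.sum())
    if w.sum(): h,e=np.histogram(X[w],np.arange(520,620,4)); print("   ",dict((int(a),int(k)) for a,k in zip(e,h) if k))
q=P[base];print("base y",np.percentile(q[:,1],[0.5,99.5]))
for nm,m in(("red",(r>110)&(g<60)&(b<60)&reg),("yel",(r>130)&(g>110)&(b<80)&(hsv[...,1]>180)&reg&(Z>40))):
    q=P[m];print(nm,len(q))
    for z0 in range(45,140,15):
        k=q[abs(q[:,2]-z0)<7.5]
        if len(k)>3: print(z0,len(k),np.round(np.percentile(k,[3,50,97],0)[:, :2]).tolist())
dk=reg&(Z>45)&(Z<66)&(hsv[...,2]<70)&(X>585);q=P[dk]
for a,bb in((20,100),(110,220)):
    k=q[(q[:,1]>a)&(q[:,1]<bb)];print("block",len(k),np.round(np.percentile(k,[3,50,97],0),0).tolist())
```

```text
-60 base [495.5 613.4] lips [535.2 572.2] 92
    {532: 5, 536: 20, 540: 23, 544: 3, 560: 5, 564: 13, 568: 21, 572: 2}
-30 base [498.4 616.2] lips [538.  575.6] 94
    {536: 7, 540: 24, 544: 21, 564: 6, 568: 20, 572: 16}
0 base [501.8 618.9] lips [541.4 577.9] 100
    {540: 9, 544: 31, 548: 16, 568: 11, 572: 19, 576: 14}
30 base [504.1 622.7] lips [545.2 581.1] 108
    {544: 19, 548: 27, 552: 13, 572: 14, 576: 23, 580: 12}
60 base [507.9 626.4] lips [548.3 614. ] 141
    {548: 27, 552: 28, 556: 4, 572: 1, 576: 21, 580: 22, 584: 6, 588: 6, 592: 15, 608: 7, 612: 4}
90 base [535.3 628.7] lips [551.  587.3] 118
    {548: 7, 552: 29, 556: 28, 560: 1, 576: 3, 580: 26, 584: 24}
120 base [527.2 632.2] lips [554.6 591.3] 131
    {552: 8, 556: 33, 560: 32, 580: 11, 584: 28, 588: 19}
150 base [543.1 635.5] lips [558. 619.] 173
    {556: 17, 560: 35, 564: 25, 584: 19, 588: 31, 592: 16, 600: 21}
180 base [547.7 637.8] lips [560.4 569.2] 83
    {560: 31, 564: 39, 568: 13}
base y [-122.48024215  182.12877233]
red 352
60 138 [[614.0, 150.0], [617.0, 160.0], [619.0, 171.0]]
135 210 [[592.0, 151.0], [5
[... 182 characters left out ...]
16.0, 63.0]]Traceback (most recent call last):
  File "<stdin>", line 21, in <module>
    return _quantile_unchecked(
        a, q, axis, out, overwrite_input, method, keepdims, weights)
    return _ureduce(a,
                    func=_quantile_ureduce_func,
    ...<5 lines>...
                    overwrite_input=overwrite_input,
                    method=method)
    r = func(a, **kwargs)
    result = _quantile(arr,
                       quantiles=q,
    ...<2 lines>...
                       out=out,
                       weights=wgt)
    slices_having_nans = np.isnan(arr[-1, ...])
                                  ~~~^^^^^^^^^
IndexError: index -1 is out of bounds for axis 0 with size 0
```

jog_arm(motion=[[0,0,6.2,0,0,0,0],[0,0,0,50,3,0,0],[0,0,0,54,0,0,0],[0,0,0,54,0,0,0],[0,0,0,0,0,0,0],[0,0,0,0,0,40,0],[0,0,0,0,0,40,0],[0,0,0,0,0,29,0],[0,0,0,0,0,0,0]])

```text
t: 2.28
eef_pos: [644.5, 155.8, 181.4]
tcp_rot: [-3.138, 0.001, 1.462]
ft_force: [-0.7, 0.4, 1.1]
opening: 0.112
grip_force: 0.0
```

jog_arm(motion=[[0,0,0,0,-15,0,0],[0,0,0,0,-15,0,0],[0,0,0,0,-12,0,0],[0,0,0,0,-12,0,0],[0,0,0,0,-11,3,0],[0,0,0,0,-10,5,0],[0,0,0,0,0,10,0],[0,0,0,0,0,12,0],[0,0,0,0,0,10,0],[0,0,0,0,0,0,0]])

```text
t: 3.52
eef_pos: [570.3, 164.8, 141.9]
tcp_rot: [-3.14, 0.001, 1.462]
ft_force: [0.8, 0.6, -0.2]
opening: 0.008
grip_force: 0.0
```

jog_arm(motion=[[0,0,0,0,0,4,0],[0,0,0,0,0,2,0],[0,0,0,0,0,1,0],[0,0,0,0,0,0,0]])

```text
t: 4.03
eef_pos: [570.6, 164.9, 136.3]
tcp_rot: [3.141, -0.0, 1.463]
ft_force: [-0.4, 0.5, -0.5]
opening: 0.007
grip_force: 0.0
```

Run:
```python
from h import *
s=env.state();print(s["eef_pos"],s["ft_force"])
for n in ("scene",):
    d=cam(n);P=pts(d);save(d,"a1.png",(220,190,420,310),4)
```

```text
[570.55653716 164.8589155  136.3070524 ] [-0.37280204  0.50668975 -0.51174743]
```

View pics/a1.png

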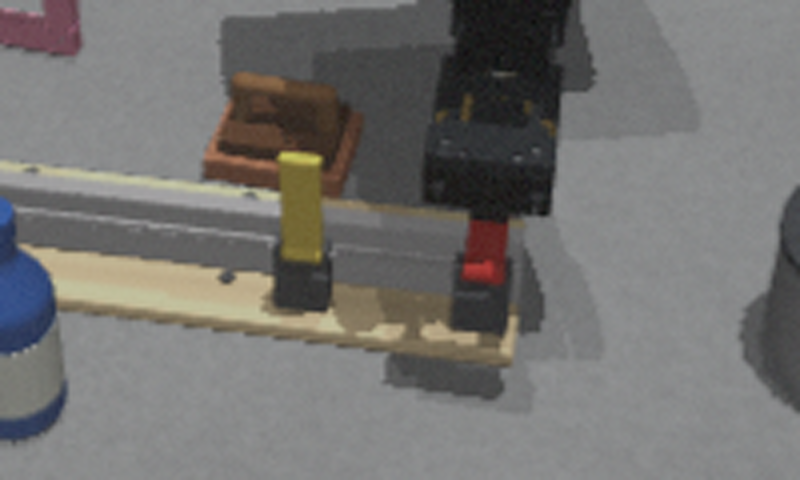

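The red flag at (487,240) in the crop lies under the fingers, nearly level, and the yellow flag still stands. I'll press down a little further until I feel the end stop.

jog_arm(motion=[[0,0,0,0,0,1.5,0],[0,0,0,0,0,1,0],[0,0,0,0,0,0,0]])

```text
t: 4.45
eef_pos: [570.6, 164.9, 134.7]
tcp_rot: [3.141, -0.0, 1.463]
ft_force: [-4.0, 0.0, 12.0]
opening: 0.003
grip_force: 5.9
```

jog_arm(motion=[[0,0,0,0,0,-30,0],[0,0,0,0,0,-50,0],[0,0,0,0,0,-50,40],[0,0,0,-40,0,-50,60],[0,0,0,-60,7,-50,60],[0,0,0,-60,7,-35,60],[0,0,0,-60,0,0,60],[0,0,0,-60,0,0,60],[0,0,0,-60,0,0,60],[0,0,0,-60,0,0,60]])

```text
t: 5.7
eef_pos: [540.6, -216.7, 383.8]
tcp_rot: [3.141, 0.0, 1.463]
ft_force: [0.3, 0.1, 0.2]
opening: 0.627
grip_force: 0.0
```

jog_arm(motion=[[0,0,0,-60,0,0,60],[0,0,0,-60,0,0,60],[0,0,0,-60,0,0,60],[0,0,-6.2,-57,0,0,60],[0,0,0,0,0,0,60],[0,0,0,0,0,0,60]])

```text
t: 6.45
eef_pos: [515.5, -450.1, 383.4]
tcp_rot: [-3.141, -0.001, 1.57]
ft_force: [0.4, -0.1, -0.0]
opening: 0.631
grip_force: 0.0
```

Run:
```python
from h import *
s=env.state();print(s["eef_pos"],s["tcp_rot"],s["opening"])
d=cam("wrist");save(d,"w1.png",s=1.2);np.savez("w1.npz",P=pts(d),c=d["color"])
P=pts(d);X,Y,Z=P[...,0],P[...,1],P[...,2]
m=(Z>172)&(Z<192)&(X>460)&(X<570)&(Y<-290)&(Y>-500)
q=P[m];print(len(q),cv2.minAreaRect(q[:,:2].astype(np.float32)),np.median(q[:,2]))
d2=cam("scene");P=pts(d2);X,Y,Z=P[...,0],P[...,1],P[...,2];c=d2["color"].astype(int)
m=(c[...,0]>100)&(c[...,1]<60)&(abs(Y-160)<40)&(X>500)&(X<680);q=P[m];print("red",len(q),np.round(np.percentile(q,[2,50,98],0)).tolist())
```

```text
[ 515.52950393 -450.08255578  383.38101515] [-3.14139898e+00 -6.28017617e-04  1.56975914e+00] 0.6310110013142967
2758 ((494.32135009765625, -404.72332763671875), (55.44092559814453, 149.90907287597656), 1.296738862991333) 181.97995348453568
red 52 [[544.0, 151.0, 51.0], [606.0, 162.0, 57.0], [618.0, 176.0, 60.0]]
```

View pics/w1.png

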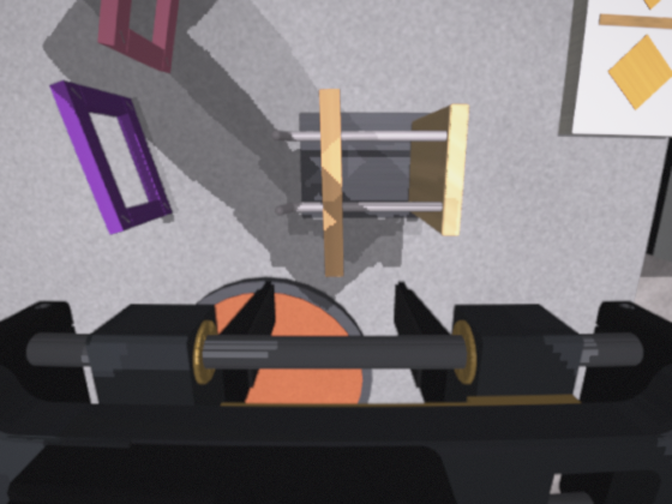

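The wrist view shows the frame's top bar from (329,90) to (333,275). The prongs are at rows 135 and 207 (1.2x), with the tips towards the robot at column ~285. I'll fit the bar and the prongs.

Run:
```python
from h import *
f=np.load("w1.npz");P=f["P"];c=f["c"];X,Y,Z=P[...,0],P[...,1],P[...,2]
hsv=cv2.cvtColor(c,cv2.COLOR_RGB2HSV)
reg=(X>420)&(X<570)&(Y<-290)&(Y>-500)
m=reg&(Z>176)&(Z<188)&(hsv[...,1]>70)
print(m.sum(),cv2.minAreaRect(P[m][:,:2].astype(np.float32)))
q=P[m];print(np.polyfit(q[:,1],q[:,0],1),np.percentile(q[:,1],[.3,99.7]),np.median(q[:,2]))
m=(X>420)&(X<610)&(Y<-290)&(Y>-500)&(Z>148)&(Z<186)&(hsv[...,1]<50)
q=P[m]
for lo in(-390,-460):
    k=q[(q[:,1]>lo)&(q[:,1]<lo+(60 if lo==-390 else 65))];print(len(k),np.polyfit(k[:,0],k[:,1],1),np.round(np.percentile(k,[1,50,99],0)))
```

```text
2553 ((514.0404052734375, -404.2765197753906), (16.064342498779297, 149.92059326171875), 1.373428225517273)
[-2.53884014e-02  5.03772760e+02] [-477.3289005  -329.67181721] 182.03419997281856
1060 [ 3.69676080e-03 -3.64164292e+02] [[ 468. -366.  156.]
 [ 542. -362.  160.]
 [ 609. -358.  180.]]
895 [ 3.53027496e-03 -4.24093481e+02] [[ 468. -427.  157.]
 [ 542. -422.  160.]
 [ 609. -419.  180.]]
```

jog_arm(motion=[[0,0,-1.4,0,0,0,60],[0,0,0,28,0,0,60],[0,0,0,29,-0.5,0,60],[0,0,0,0,0,0,60],[0,0,0,0,0,50,60],[0,0,0,0,0,50,60],[0,0,0,0,0,35,60],[0,0,0,0,0,20,60],[0,0,0,0,0,0,60]])

```text
t: 7.68
eef_pos: [513.6, -393.4, 227.4]
tcp_rot: [-3.14, -0.002, 1.596]
ft_force: [0.4, 0.2, 0.1]
opening: 0.633
grip_force: 0.0
```

jog_arm(motion=[[0,0,0,0,0,0,30],[0,0,0,0,0,0,20],[0,0,0,0,0,0,10],[0,0,0,0,0,0,0],[0,0,0,0,0,0,0],[0,0,0,0,0,0,0]])

```text
t: 8.43
eef_pos: [513.7, -393.4, 228.9]
tcp_rot: [3.141, 0.0, 1.595]
ft_force: [1.0, -0.5, 1.0]
opening: 0.166
grip_force: 30.0
```

jog_arm(motion=[[0,0,0,0,0,-10,0],[0,0,0,0,0,-15,0],[0,0,0,0,0,-13,0],[0,0,0,0,0,0,0],[0,0,0,0,-15,0,0],[0,0,0,0,-25,0,0],[0,0,0,0,-25,0,0],[0,0,0,0,-15,0,0],[0,0,0,0,0,0,0]])

```text
t: 9.55
eef_pos: [432.8, -395.5, 266.8]
tcp_rot: [-3.142, -0.0, 1.594]
ft_force: [-0.2, 0.1, -3.2]
opening: 0.167
grip_force: 30.0
```

jog_arm(motion=[[0,0,0,0,0,-40,0],[0,0,0,0,0,-40,0],[0,0,4,0,0,-40,0],[0,0,3.5,0,0,0,0],[0,0,0,30,10,0,0],[0,0,0,50,15,0,0],[0,0,0,55,15,0,0],[0,0,0,55,15,0,0],[0,0,0,55,15,0,0],[0,0,0,55,14,0,0]])

```text
t: 10.8
eef_pos: [550.1, -103.8, 386.8]
tcp_rot: [3.141, -0.0, 1.465]
ft_force: [0.5, 0.1, -2.2]
opening: 0.165
grip_force: 30.0
```

jog_arm(motion=[[0,0,0,55,0,0,0],[0,0,0,45,0,0,0],[0,0,0,32,0,0,0],[0,0,0,0,0,40,0],[0,0,0,0,0,50,0],[0,0,0,0,0,40,0],[0,0,0,0,0,20,0],[0,0,0,0,0,0,0],[0,0,0,0,0,0,0]])

```text
t: 11.92
eef_pos: [563.7, 25.5, 237.6]
tcp_rot: [3.14, -0.0, 1.465]
ft_force: [-0.3, -0.1, -2.3]
opening: 0.172
grip_force: 30.0
```

Run:
```python
from h import *
s=env.state();print(s["eef_pos"],s["tcp_rot"],s["opening"],s["grip_force"])
d=cam("wrist");save(d,"w2.png",s=1.2);P=pts(d);X,Y,Z=P[...,0],P[...,1],P[...,2];c=d["color"]
hsv=cv2.cvtColor(c,cv2.COLOR_RGB2HSV).astype(int)
reg=(X>480)&(X<660)
for y in range(-120,200,20):
    w=reg&(abs(Y-y)<5)&(Z>36)&(Z<47)&(hsv[...,1]<60);w2=reg&(abs(Y-y)<5)&(Z>120)&(hsv[...,1]>70)
    o=[y,w.sum(),w2.sum()]
    if w.sum(): o+=[np.round(np.percentile(X[w],[2,98]),1)]
    if w2.sum(): o+=["frame",np.round(np.percentile(X[w2],[2,98]),1),np.median(Z[w2]).round(1)]
    print(*o)
```

```text
[563.73774671  25.46725984 237.58981103] [ 3.14019472e+00 -7.73700832e-05  1.46461804e+00] 0.171654097527319 29.998505115509033
-120 21 0 [529.2 532.2]
-100 21 0 [531.6 534.7]
-80 0 0
-60 0 0
-40 0 0
-20 0 0
0 35 463 [542.  545.8] frame [554.6 569.4] 190.6
20 30 136 [544.3 547.3] frame [554.4 573.3] 190.7
40 78 1654 [545.9 594.3] frame [554.4 612.3] 250.5
60 102 1259 [548.4 613.1] frame [558.1 616. ] 190.8
80 79 748 [550.  586.4] frame [562.6 577.8] 190.8
100 209 0 [552.6 589. ]
120 228 0 [555.  590.9]
140 270 0 [556.7 620.2]
160 32 0 [559.7 623.9]
180 104 0 [561.3 597.5]
```

View pics/w2.png

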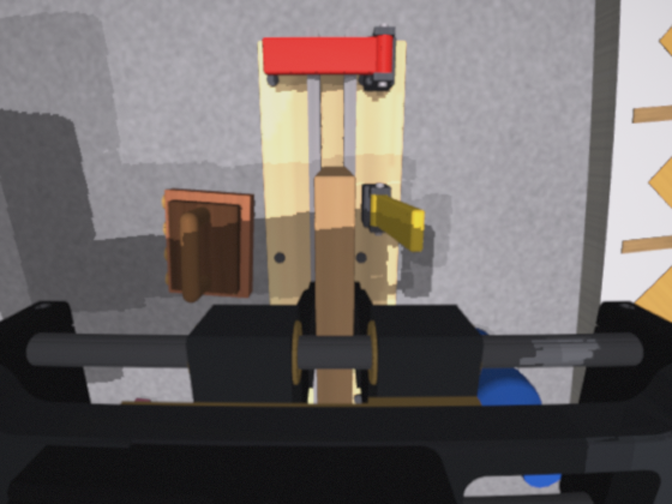

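The red flag lies level across the track at (325,55), and the frame's top bar at (335,200) is about 2 mm to the +x side of the track line. I'll shift by that and lower.

jog_arm(motion=[[0,0,0,0,-2,0,0],[0,0,0,0,0,12,0],[0,0,0,0,0,12,0],[0,0,0,0,0,10,0],[0,0,0,0,0,8,0],[0,0,0,0,0,5,0],[0,0,0,0,0,0,0]])

```text
t: 12.85
eef_pos: [561.1, 25.5, 189.4]
tcp_rot: [-3.141, 0.0, 1.464]
ft_force: [0.5, -0.1, -2.6]
opening: 0.169
grip_force: 30.0
```

Inside the walls (bottom at about 22 mm), with no contact force.

jog_arm(motion=[[0,0,0,0,0,4,0],[0,0,0,0,0,3,0],[0,0,0,0,0,2,0],[0,0,0,0,0,0,0]])

```text
t: 13.35
eef_pos: [561.1, 25.5, 180.6]
tcp_rot: [-3.141, 0.0, 1.464]
ft_force: [0.2, 0.0, -2.0]
opening: 0.17
grip_force: 30.0
```

jog_arm(motion=[[0,0,0,0,0,1,0],[0,0,0,0,0,1,0],[0,0,0,0,0,0,0]])

```text
t: 13.72
eef_pos: [561.3, 25.5, 178.9]
tcp_rot: [3.141, -0.0, 1.464]
ft_force: [-0.1, 0.2, -0.1]
opening: 0.166
grip_force: 30.0
```

jog_arm(motion=[[0,0,0,3,0,0,0],[0,0,0,6,0,0,0],[0,0,0,6,0,0,0],[0,0,0,6,0,0,0],[0,0,0,6,0,0,0],[0,0,0,6,0,0,0],[0,0,0,6,0,0,0],[0,0,0,6,0,0,0],[0,0,0,4,0,0,0],[0,0,0,0,0,0,0]])

```text
t: 14.98
eef_pos: [566.5, 74.9, 178.9]
tcp_rot: [3.141, -0.001, 1.465]
ft_force: [-0.2, 1.7, 6.1]
opening: 0.17
grip_force: 30.0
```

Run:
```python
from h import *
s=env.state();print(s["eef_pos"],s["ft_force"])
d=cam("wrist");save(d,"w3.png",s=1.2);P=pts(d);X,Y,Z=P[...,0],P[...,1],P[...,2];c=d["color"]
hsv=cv2.cvtColor(c,cv2.COLOR_RGB2HSV).astype(int)
S=.1065*(X-560)+.994*Y; A=.994*(X-560)-.1065*Y
red=(c[...,0]>90)&(c[...,1]<60)&(abs(A)<9)&(Z>40)&(Z<70)
fr=(abs(A)<9)&(Z>126)&(Z<140)&(hsv[...,1]>70)&(S>40)
print("red S",red.sum(),np.percentile(S[red],[2,98]) ,np.median(Z[red]),"frame S",fr.sum(),np.percentile(S[fr],[99,99.8]),np.percentile(A[fr],[2,98]))
```

```text
[566.5037959   74.91909818 178.91016468] [-0.22616819  1.66603381  6.14111202]
red S 52 [153.57507225 154.31154917] 56.71898600080313 frame S 5153 [138.95713579 139.30354679] [-8.42760944  6.65314227]
```

jog_arm(motion=[[0,0,0,4,0,-0.3,0],[0,0,0,4,0,0,0],[0,0,0,2,0,0,0],[0,0,0,1,0,0,0],[0,0,0,1,0,0,0],[0,0,0,0,0,0,0]])

```text
t: 15.78
eef_pos: [567.6, 86.3, 178.9]
tcp_rot: [-3.141, -0.0, 1.464]
ft_force: [-0.9, 0.6, 0.9]
opening: 0.167
grip_force: 30.0
```

jog_arm(motion=[[0,0,0,1,0,0,0],[0,0,0,0,0,0,0]])

```text
t: 16.02
eef_pos: [567.7, 87.2, 178.9]
tcp_rot: [-3.141, -0.0, 1.464]
ft_force: [-0.1, -0.8, 0.4]
opening: 0.17
grip_force: 30.0
```

jog_arm(motion=[[0,0,0,1,0,0,0],[0,0,0,0,0,0,0]])

```text
t: 16.27
eef_pos: [567.8, 88.3, 179.0]
tcp_rot: [-3.142, -0.0, 1.464]
ft_force: [0.2, -0.4, -0.8]
opening: 0.167
grip_force: 30.0
```

jog_arm(motion=[[0,0,0,1,0,0,0],[0,0,0,0,0,0,0]])

```text
t: 16.52
eef_pos: [567.9, 88.8, 179.1]
tcp_rot: [-3.141, 0.001, 1.465]
ft_force: [-1.1, -4.2, 0.4]
opening: 0.169
grip_force: 30.0
```

jog_arm(motion=[[0,0,0,0.7,0,0,0],[0,0,0,0,0,0,0]])

```text
t: 16.77
eef_pos: [567.9, 89.0, 179.2]
tcp_rot: [-3.141, 0.001, 1.465]
ft_force: [-0.8, -7.8, 2.6]
opening: 0.165
grip_force: 30.0
```

Contact with the red flag is clear (-8 N along the track). I'll ease off a little, open, and retreat upwards.

jog_arm(motion=[[0,0,0,-0.4,0,0.2,0],[0,0,0,0,0,0,20],[0,0,0,0,0,0,25],[0,0,0,0,0,0,35],[0,0,0,0,0,0,40],[0,0,0,0,0,0,40]])

```text
t: 17.52
eef_pos: [568.0, 89.5, 178.8]
tcp_rot: [3.141, -0.0, 1.464]
ft_force: [-0.4, -1.2, -1.2]
opening: 0.419
grip_force: 0.0
```

jog_arm(motion=[[0,0,0,0,0,-10,40],[0,0,0,0,0,-25,40],[0,0,0,0,0,-40,40],[0,0,0,0,0,-40,40],[0,0,0,0,0,0,40]])

```text
t: 18.15
eef_pos: [568.6, 89.5, 297.4]
tcp_rot: [3.136, -0.001, 1.464]
ft_force: [-0.6, 1.0, 0.2]
opening: 0.423
grip_force: 0.0
```

Run:
```python
from h import *
s=env.state();print(s["eef_pos"],s["ft_force"],s["opening"])
d=cam("wrist");save(d,"w4.png",s=1.2);P=pts(d);X,Y,Z=P[...,0],P[...,1],P[...,2];c=d["color"]
hsv=cv2.cvtColor(c,cv2.COLOR_RGB2HSV).astype(int)
S=.1065*(X-560)+.994*Y; A=.994*(X-560)-.1065*Y
red=(c[...,0]>90)&(c[...,1]<60)&(abs(A)<40)&(Z>40)&(Z<70)
fr=(abs(A)<12)&(Z>126)&(Z<140)&(hsv[...,1]>70)&(S>20)
print("red S",red.sum(),np.percentile(S[red],[1,5,95,99]) ,np.percentile(Z[red],[5,50,95]),"frame S",fr.sum(),np.percentile(S[fr],[99,99.8]),np.percentile(A[fr],[2,98]),np.median(Z[fr]))
```

```text
[568.59244827  89.49656399 297.36441933] [-0.55977533  0.99855994  0.20888284] 0.4233423215739308
red S 260 [153.45555771 153.49893584 175.22367903 176.28559904] [55.50657696 58.04612319 59.91376048] frame S 2435 [152.03512321 152.83161045] [-8.32068329  6.43019424] 132.06088918432283
```

View pics/w4.png

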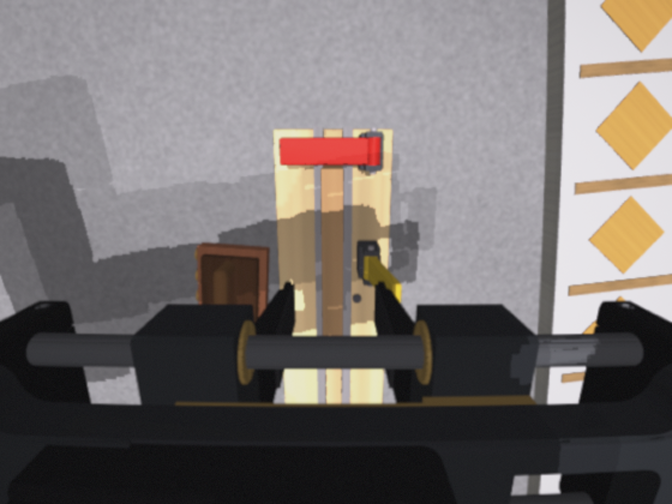

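The wrist view shows the frame standing in the track with its end at the red flag (335,165). The red flag is level, the yellow flag is still up and the gripper is clear. The last commanded position still pressed the frame on the flag when the fingers opened, so they are in contact.

```bash
python3 -c "
from cell import env
print(env.job_done())"
```

```text
the job is handed in; nothing more can be done
None
```

The job is handed in at about 18 s: the red flag is fully down and the yellow flag up, and the wooden frame stands released in the track with its end against the red flag (a gap of at most about 0.7 mm in the last image); no move went near the pot, bottle or stamp, though I did not re-measure them at the end.

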